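# Index the drying stand and hang up the breakfast board

### The job

Turn the revolving stand by its red wing handle one click anticlockwise (seen from above), so that its white sloping rest with the red peg stands over the brass pointer on the base, and let it settle there. Then hang the wooden breakfast board on the red peg by its hole, pushed fully home so that it lies flat on the sloping rest with its wide end hanging down the slope. Leave the jar, the bowl, the mug, the knife and the bottle beside it where they are.

Things in the scene. Friction and masses are not known exactly. Their poses are not given: they have to be found in the camera images.
- carousel (a joint): Angle of the turntable (rad) on its base, growing anticlockwise seen from above. It clicks into sprung stops at 0, 1.047 and 2.094. It starts near 0, with the sloping rest 60 degrees clockwise of the brass pointer; at 1.047 the rest is over the pointer. Peak detent torque about 0.08 N m; let go within 0.3 rad of a stop it pulls itself in.
- stand: Fixed dark wood base, 224 mm across, 32 mm high. Origin: centre of its underside, on the turning axis; -x points to the brass pointer (out to 142 mm from the axis), roughly to the robot's right. The turntable on it is a light wood disc, 216 mm across, top 48 mm up, with two jars (60 mm across, tops 121 mm up) fixed on the side away from the rest.
- wing_grip (a point): Centre of the red wing handle, on the turning axis atop the post, 242 mm above the table. The handle is an upright bar 64 mm long, 14 mm thick, 40 mm tall (from 222 to 262 mm up). x runs along the bar and points away from the rest, y through its thickness; it turns with the turntable.
- rest (a point): White sloping rest with the red peg, 40 mm wide. Origin: where the peg's axis meets its upper face, 166 mm above the table, 45 mm out from the turning axis. x points up the slope, y across, z out of the face along the peg, 42 degrees from vertical, leaning outwards. Face from 95 mm below to 24 mm above the origin. Peg 14 mm thick, stands 32 mm out of the face; last 8 mm taper to 7 mm.
- board: Loose wooden paddle-shaped board lying flat on the table, 160 mm long, 12 mm thick, 0.09 kg. Origin: middle of the length, on the underside; x along it towards the end with the hole, z up. Wide part 54 mm wide, from x = -80 to +36 mm; head 38 mm wide, from +36 to +80 mm, with a through hole of 20 mm. Centre of mass near x = -10 mm.
- board_hole (a point): Centre of the board's hole, at half thickness: 58 mm along the board's x from its origin, 6 mm above its underside.
- board_foot (a point): Middle of the board's wide end edge, at half thickness: 80 mm from the origin on the side away from the hole.
- jam_jar: Small jam jar with a green lid, 62 mm across, 78 mm high; origin under its centre. Leave alone.
- ramekin: White ramekin (small bowl), 76 mm across, 45 mm high; origin under its centre. Leave alone.
- mug: Blue mug, 72 mm across, 78 mm high; origin under its centre, handle towards its +y. Leave alone.
- butter_knife: Butter knife with a dark wooden handle, 200 mm long, 12 mm high, along its x axis; origin at the middle, on the underside. Leave alone.
- juice_bottle: Amber bottle, 68 mm across, 190 mm high; origin under its centre. Leave alone.
Things that resemble listed ones, but are neither listed nor needed, are in the scene too. There is more than one size of the board; the job needs the largest.

How it is judged:
On the way, in this order (a step that is already met when the one before it is completed fails the run):
1. the turntable has clicked into its next stop, over the pointer, and is at rest and let go, with the board still on the table (value of joint carousel between 0.907 and 1.187 rad and velocity of joint carousel between -0.08 and 0.08 rad/s and contact force between the fingers and stand below 0.1 N and height (world z) of board below 0.03 m), for 0.2 s.
2. the board's hole is home on the peg and the board lies flat on the rest (x of board_hole in the frame of rest between -0.009 and 0.009 m and y of board_hole in the frame of rest between -0.009 and 0.009 m and z of board_hole in the frame of rest between 0.001 and 0.011 m and x of board_foot in the frame of rest below -0.11 m and angle between the z axis of board and the z axis of rest, either way round below 0.14 rad), for 0.2 s.
At the end, for the whole second after the job is handed in: Turntable at the stop over the pointer (1.047 rad within 0.14); board at rest on the peg: hole centre within 9 mm of the peg axis along and across the slope and within 5 mm of its flat-lying height, board flat on the rest within 0.14 rad, wide end over 110 mm down the slope (all of step 2 and value of joint carousel between 0.907 and 1.187 rad and linear speed of board below 0.02 m/s); the robot touches nothing.
It fails at once if the jar, the ramekin (bowl), the mug, the knife or the bottle is moved more than 30 mm from its place (distance of any of jam_jar, ramekin, mug, butter_knife, juice_bottle from where it was at the start of the episode above 0.03 m).
It also fails if it takes over 61 s, if anything falls off the work surface, if the arm or the gripper's body presses on something with over 40 N, if the wrist force passes 120 N, or if a joint passes its speed limit or range.

### The arm

A 6-joint arm with a two-finger parallel gripper is mounted at the origin on the work surface. World frame = base frame: x ahead of the robot, y to its left, z up, the work surface at z = 0. Lengths are in m, angles in rad, forces in N, time in s.
With the tool pointing down it reaches from about 0.3 to 0.875 m from the base axis. Payload 6.4 kg.
Tool frame: the origin (TCP) lies where the fingers leave the gripper's body, on its centre line; the fingertips stand 73 mm ahead of it and the grasp point (between the pads) lies 54 mm ahead of it; z points along the fingers, y is the line along which they close (so a half turn about z gives the same grasp; the last joint's range is limited). The gripper opens to 85 mm and grips with 20 to 120 N. Pads are 22 mm wide; open, the fingers measure 114 mm over their backs; the gripper's body (76 mm by 85 mm) begins 54 mm behind the grasp point. The pads swing forward as they close: fully open they stand 13 mm farther back than shut.
Start: joints at [0.943, 0.181, 1.607, -0, 1.354, -0.206], TCP at [0.235, 0.525, 0.304] pointing down, gripper open.
Joint ranges: [-2.99, 2.99], [-0.89, 2.07], [0.3, 2.58], [-1.14, 4.28], [0, 2.63], [-3.12, 3.12]. Speed limits (rad/s): [2.57, 2.57, 3.01, 3.14, 3.14, 3.14].

### API

Orientations are given as a unit quaternion [w, x, y, z].
In Python, from bench import ctrl gives the robot as it stands.
- The arm moves only by the tool carry_out, never from a script. Its argument "steps" is one flat list of numbers, 7 for each row, row after row: the shift along the tool's x, y, z in m, then the turn, a rotation vector about the tool's x, y, z in rad, then the opening, from 0 (shut) to 1 (fully open). In form: [dx, dy, dz, wx, wy, wz, claw, dx, dy, dz, wx, wy, wz, claw, ...]. A call has 1 to 20 rows; each row is the pose to reach, as a shift and turn from the pose commanded when the call began, along the tool's axes at that moment; what a row does not reach only later rows make up. A row lasts 1/10 s, in which the tool goes at most 50 mm and 8.59 degrees, less where a joint would pass 70% of its speed; a pose out of reach is approached as far as the arm can. A call with a gripper value outside its range is refused whole. The fingers move at their own pace and stop on an object; the grip force is fixed at half the most. Time passes only in rows, so rows that repeat a pose let the fingers close. It gives the time, the measured TCP pose, the force, the opening and the grip force at its end, in the units of the state.
- ctrl.get_obs(): the state, without advancing time (a new reading comes with each control period).
- ctrl.camera(name): name is "side" or "top" or "wrist"; returns the picture (400x640x3 uint8, red, green, blue); there is no depth.
- ctrl.camera_params(name): a dict with "vertical_fov" (degrees; the focal length in pixels is half the picture's height over the tangent of half this angle, whatever the lens; pixels are square), "cx", "cy" (the principal point, pixels), "cam_to_world" (4x4, takes a point from camera to world coordinates); the wrist camera has in their place "hand_eye" (4x4, takes a point from camera to tool coordinates, whose origin is the TCP and whose axes are the flange's). Camera axes: x right, y down, z forward; pixel columns grow to the right and rows downward; lengths in m; the calibration is good to about 2 mm. The wrist camera is an equidistant fisheye: a pixel r from the principal point sees the ray r / f radians off the axis. A picture is of the moment at which its call begins: read the wrist's pose just before it. camera_params takes no time and is no camera call.
- ctrl.hand_in(): hands the job in; it is judged then, once.
The state is a dict: "time_s": time; "q": joint angles; "dq": joint speeds; "joint_efforts": joint torques, N m; "eef_pos": TCP position; "eef_rot": TCP orientation; "wrist_force": force on the tool from outside, world axes, zero at the start; "torque": the same for the moment, N m; "opening": opening from 0.0 (shut) to 1.0 (fully open); "grasp_force": force on a finger pad.
Only numpy, scipy, OpenCV 4.12 (cv2) and the standard library are available. Lean on these libraries where they do the work, as an engineer would, in place of code of your own. Each camera call takes 0.05 s, during which the arm holds its last target. There are 200 camera calls.

## Working session

There is one attempt and no reset: what is moved stays moved. The work goes in short steps, Python scripts to look and compute and a tool call to move; the robot and the scene stay as the last step left them, time stands still between calls to the robot, and variables do not carry over. Pictures are saved under pics/ and viewed, at most 12 in all, crops included, and the job is handed in when it is done.

Besides the shell and the picture viewer there is one more tool, called as name(argument=value, ...), one argument or row to a line, values as JSON. carry_out: Moves the arm, as the interface text tells. Its arguments: {"type":"object","properties":{"steps":{"type":"array"}},"required":["steps"]}

```bash
mkdir -p pics
cat > h.py <<'E'
import numpy as np, cv2
from bench import ctrl
from scipy.spatial.transform import Rotation as R
def rot(q): return R.from_quat([q[1],q[2],q[3],q[0]])
def snap(n,f):
    im=ctrl.camera(n); cv2.imwrite('pics/'+f,im[:,:,::-1]); return im
def ray(n,px,obs=None):
    p=ctrl.camera_params(n); f=200/np.tan(np.radians(p['vertical_fov'])/2)
    u=(px[0]-p['cx'])/f; v=(px[1]-p['cy'])/f
    if n=='wrist':
        r=np.hypot(u,v); d=np.array([u/r*np.sin(r),v/r*np.sin(r),np.cos(r)]) if r>0 else np.array([0,0,1.])
        T=np.eye(4);T[:3,:3]=rot(obs['eef_rot']).as_matrix();T[:3,3]=obs['eef_pos'];T=T@np.array(p['hand_eye'])
    else: d=np.array([u,v,1.]);T=np.array(p['cam_to_world'])
    return T[:3,3],T[:3,:3]@d
def plane(n,px,z,obs=None):
    o,d=ray(n,px,obs); return o+d*(z-o[2])/d[2]
E
python3 - <<'E'
from h import *
o=ctrl.get_obs();print(o)
for n in('top','side','wrist'):
    im=snap(n,n+'1.png');p=ctrl.camera_params(n);print(n,p)
E
```

```text
{'time_s': 0.0, 'q': array([ 9.42683516e-01,  1.81520162e-01,  1.60799956e+00,  7.94201414e-07,
        1.35378996e+00, -2.06268798e-01]), 'dq': array([ 6.54002665e-04, -4.35593581e-04,  1.31454931e-03,  2.44486034e-05,
       -1.19109561e-03, -1.98767786e-03]), 'joint_efforts': array([-6.46480039e-04, -4.44891644e+01, -3.51330721e+01, -4.01135321e-04,
        9.48612549e-03,  3.00013403e-05]), 'eef_pos': array([0.23514447, 0.52425908, 0.30299986]), 'eef_rot': array([-3.48217802e-04,  2.09361569e-01,  9.77837919e-01, -7.84720125e-04]), 'wrist_force': array([ 0.09584646, -0.34477028, -0.1024636 ]), 'torque': array([-0.06501865,  0.0312895 , -0.01638263]), 'grasp_force': 0.0, 'opening': 1.0021673198326078}
top {'vertical_fov': 56.66403182868228, 'cx': 322.1546862813162, 'cy': 200.60075629674068, 'cam_to_world': array([[ 0.00963068, -0.99274101,  0.11988554,  0.38209015],
       [-0.99984846, -0.00782148,  0.01555247, -0.04118799],
       [-0.01450189, -0.12001715, -0.99266589,  1.27365458],
       [ 0.        ,  0.        ,  0.        ,  1.        ]])}
side {'vertical_fov': 54.962998491929824, 'cx': 311.13287692556133, 'cy': 202.97351801495134, 'cam_to_world': array([[ 0.70038657, -0.47982887,  0.52841548, -0.11806522],
       [-0.71338607, -0.4465074 ,  0.54010319, -0.62929366],
       [-0.02321568, -0.75524526, -0.65503101,  0.89528491],
       [ 0.        ,  0.        ,  0.        ,  1.        ]])}
wrist {'vertical_fov': 65.70646984690485, 'cx': 317.7939516178191, 'cy': 203.3016276233473, 'hand_eye': array([[-5.95116743e-04, -9.48946447e-01, -3.15436660e-01,
         8.01727454e-02],
       [ 9.99999301e-01, -8.86865009e-04,  7.81364702e-04,
        -7.36826799e-04],
       [-1.02122299e-03, -3.15435975e-01,  9.48946312e-01,
        -6.84322248e-02],
       [ 0.00000000e+00,  0.00000000e+00,  0.00000000e+00,
         1.00000000e+00]])}
```

View pics/top1.png

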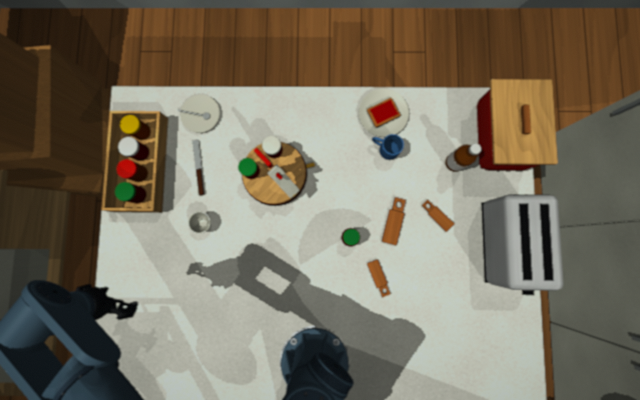

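View pics/side1.png

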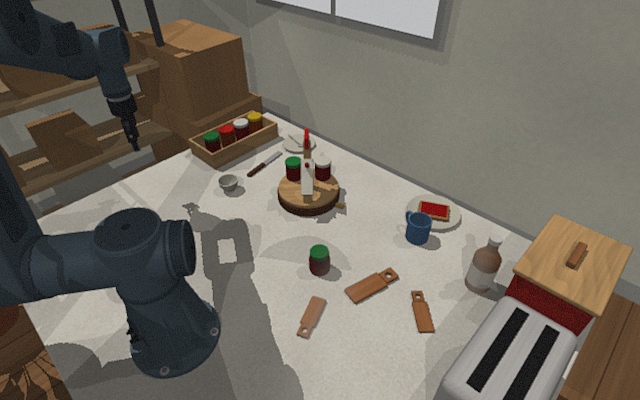

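Top view shows the largest board at about (394,221) with its hole end at (399,200). The stand is at (275,172), with its pointer to the right at (315,165), the rest towards the robot and the wing handle red at (264,155). The side view agrees: peg and rest at (307,175), handle at (306,138).

Run:
```python
from h import *
im=cv2.imread('pics/top1.png');hsv=cv2.cvtColor(im,cv2.COLOR_BGR2HSV)
roi=hsv.copy()
m=cv2.inRange(hsv,(3,90,60),(18,255,255));m[:,:340]=0;m[:190]=0;m[:,460:]=0
cs,_=cv2.findContours(m,cv2.RETR_EXTERNAL,cv2.CHAIN_APPROX_NONE)
for c in cs:
    if cv2.contourArea(c)<100: continue
    P=np.array([plane('top',p,0.012)[:2] for p in c[:,0]])*1000
    (ctr,sz,a)=cv2.minAreaRect(P.astype(np.float32))
    B=cv2.boxPoints((ctr,sz,a));print('board',c[:,0].mean(0),np.round(ctr),np.round(sz),round(a,1),B.round().tolist())
# stand: red handle in both, pointer, disc
def blobs(n,lo,hi,box):
    h=cv2.cvtColor(cv2.imread(f'pics/{n}1.png'),cv2.COLOR_BGR2HSV)
    m=cv2.inRange(h,lo,hi)
    if lo[0]==0: m|=cv2.inRange(h,(170,)+lo[1:],(180,255,255))
    k=np.zeros_like(m);x0,y0,x1,y1=box;k[y0:y1,x0:x1]=1;m=m*k
    N,_,s,ce=cv2.connectedComponentsWithStats(m)
    for i in range(1,N):
        if s[i,4]>4: print(n,s[i],ce[i].round(1))
blobs('top',(0,150,90),(6,255,255),(230,130,330,215))
blobs('side',(0,150,90),(6,255,255),(270,110,350,220))
t=cv2.imread('pics/top1.png')[125:215,225:335]
s=cv2.imread('pics/side1.png')[115:225,265:355]
cv2.imwrite('pics/crop.png',np.hstack([cv2.resize(t,(385,315)),cv2.resize(s,(258,315))]))
```

```text
board [378.72289157 277.68674699] [ 276. -213.] [121.  39.] 21.9 [[213.0, -217.0], [228.0, -253.0], [340.0, -208.0], [325.0, -172.0]]
board [437.68181818 215.10606061] [ 490. -413.] [118.  39.] 44.5 [[434.0, -441.0], [462.0, -468.0], [546.0, -386.0], [519.0, -358.0]]
board [394.10185185 221.34259259] [ 469. -267.] [ 52. 158.] 75.4 [[386.0, -272.0], [539.0, -312.0], [551.0, -262.0], [399.0, -222.0]]
top [255 148  16  19  94] [262.5 157.1]
top [277 173   5   6  21] [278.9 175.7]
side [305 128   4  12  35] [306.1 133.2]
side [305 163   3   2   6] [306.  163.5]
```

View pics/crop.png

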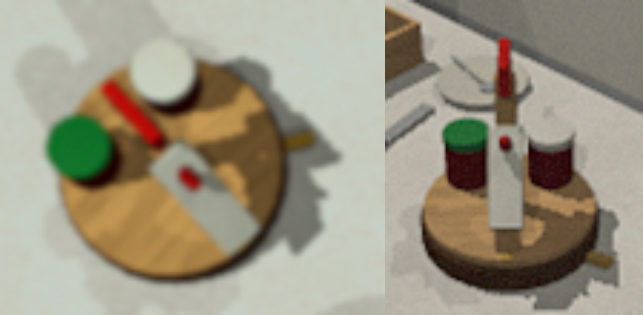

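Crop: the handle bar runs (255.5,150)–(270.5,165.5) in full top pixels. Peg tip is at about (279,176) and the pointer tip at about (314,164).

Run:
```python
from h import *
c=plane('top',(262.5,157.1),.256)
o1,d1=ray('top',(262.5,157.1));o2,d2=ray('side',(306.1,133.2))
A=np.c_[d1,-d2];s=np.linalg.lstsq(A,o2-o1,rcond=None)[0];print('handle tri',o1+s[0]*d1,o2+s[1]*d2,'plane',c)
a=plane('top',(255.5,150),.26);b=plane('top',(270.5,165.5),.26);print('handle dir',np.degrees(np.arctan2(*(b-a)[1::-1])))
m=cv2.inRange(cv2.cvtColor(cv2.imread('pics/top1.png'),cv2.COLOR_BGR2HSV),(3,60,40),(25,255,255));m[:130]=0;m[212:]=0;m[:,:232]=0;m[:,306:]=0
cs,_=cv2.findContours(m,cv2.RETR_EXTERNAL,cv2.CHAIN_APPROX_NONE);k=max(cs,key=cv2.contourArea);(x,y),r=cv2.minEnclosingCircle(k);print(x,y,r)
ctr=plane('top',(x,y),.048);p=plane('top',(312.5,165),.03);print('disc',ctr,plane('top',(x+r,y),.048)-ctr,'pointer',p,np.degrees(np.arctan2(*(p-c)[1::-1])))
print('peg tip',plane('top',(278,175),.166+.022))
obs=ctrl.get_obs();Rm=rot(obs['eef_rot']);print('tool shift to above handle',Rm.inv().apply(np.r_[c[:2],.242+.054+.06]-obs['eef_pos']))
print(Rm.as_matrix().round(3))
```

```text
handle tri [0.62560642 0.14269094 0.26096485] [0.62493383 0.14329503 0.2609128 ] plane [0.62680029 0.14359244 0.256     ]
handle dir -135.45058632194903
273.8063049316406 172.6351318359375 32.647953033447266
disc [0.62363548 0.1416641  0.048     ] [ 0.00074323 -0.10995977  0.        ] pointer [0.65460657 0.01248372 0.03      ] -78.02581469100147
peg tip [0.58897067 0.10808107 0.188     ]
tool shift to above handle [-0.51314391 -0.18713751 -0.0527086 ]
[[-0.912  0.409 -0.001]
 [ 0.409  0.912 -0.001]
 [ 0.    -0.001 -1.   ]]
```

carry_out(
  steps=[-0.03, -0.01, -0.053, 0, 0, 0.1, 1, -0.513, -0.187, -0.053, 0, 0, 1.96, 1, -0.513, -0.187, -0.053, 0, 0, 1.96, 1, -0.513, -0.187, -0.053, 0, 0, 1.96, 1, -0.513, -0.187, -0.053, 0, 0, 1.96, 1, -0.513, -0.187, -0.053, 0, 0, 1.96, 1, -0.513, -0.187, -0.053, 0, 0, 1.96, 1, -0.513, -0.187, -0.053, 0, 0, 1.96, 1, -0.513, -0.187, -0.053, 0, 0, 1.96, 1, -0.513, -0.187, -0.053, 0, 0, 1.96, 1, -0.513, -0.187, -0.053, 0, 0, 1.96, 1, -0.513, -0.187, -0.053, 0, 0, 1.96, 1, -0.513, -0.187, -0.053, 0, 0, 1.96, 1, -0.513, -0.187, -0.053, 0, 0, 1.96, 1, -0.513, -0.187, -0.053, 0, 0, 1.96, 1, -0.513, -0.187, -0.053, 0, 0, 1.96, 1, -0.513, -0.187, -0.053, 0, 0, 1.96, 1, -0.513, -0.187, -0.053, 0, 0, 1.96, 1],
)

```text
time_s: 1.95
eef_pos: [0.6267, 0.1443, 0.3569]
eef_rot: [0.0, 0.928, 0.371, -0.0]
wrist_force: [0.2, 0.0, -0.6]
opening: 0.999
grasp_force: 0.0
```

Run:
```python
from h import *
o=ctrl.get_obs();im=snap('wrist','w2.png');Rm=rot(o['eef_rot']);print(o['eef_pos'],Rm.as_matrix().round(3))
h=cv2.cvtColor(im,cv2.COLOR_RGB2HSV);m=cv2.inRange(h,(0,150,90),(6,255,255))|cv2.inRange(h,(172,150,90),(180,255,255))
N,_,s,ce=cv2.connectedComponentsWithStats(m)
for i in range(1,N):
    if s[i,4]>15: print(s[i],ce[i]); p=plane('wrist',ce[i],.262,o);print(p,Rm.inv().apply(p-o['eef_pos']))
```

```text
[0.62672936 0.14426967 0.35690959] [[ 0.724  0.69   0.   ]
 [ 0.69  -0.724 -0.   ]
 [-0.     0.    -1.   ]]
[ 305  190   24   74 1604] [316.80548628 224.84663342]
[0.63699369 0.15337861 0.262     ] [0.01371568 0.00048217 0.09490947]
[536 207  38  39 888] [554.19144144 226.5       ]
[0.75139389 0.02641017 0.262     ] [0.00898149 0.17132121 0.09491214]
[309 271  14   7  62] [316.37096774 273.33870968]
[0.6134261  0.13138196 0.262     ] [-0.01852059  0.00015514  0.09490977]
```

View pics/w2.png

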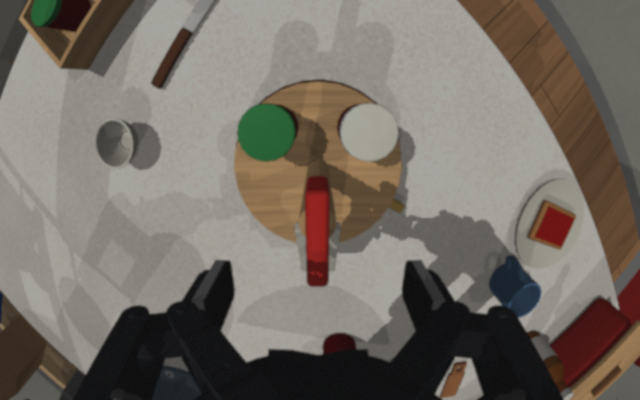

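Wrist view: the bar is vertical at column 317. Its end face is at rows 178–190 and its top face at about 190–285, midway between the fingers.

Run:
```python
from h import *
o=ctrl.get_obs();Rm=rot(o['eef_rot'])
im=cv2.imread('pics/w2.png');print([(r,im[r,317].tolist()) for r in range(174,204,3)]+[(r,im[r,317].tolist()) for r in range(278,292,2)])
for r in (178,190,285): print(r,Rm.inv().apply(plane('wrist',(317,r),.262,o)-o['eef_pos']).round(4))
```

```text
[(174, [45, 63, 81]), (177, [23, 26, 73]), (180, [19, 19, 73]), (183, [19, 20, 74]), (186, [18, 20, 75]), (189, [19, 22, 81]), (192, [27, 28, 118]), (195, [30, 34, 139]), (198, [32, 35, 146]), (201, [32, 35, 146]), (278, [17, 19, 79]), (280, [21, 22, 80]), (282, [22, 22, 80]), (284, [26, 27, 81]), (286, [84, 88, 112]), (288, [131, 137, 142]), (290, [136, 144, 147])]
178 [0.0411 0.0006 0.095 ]
190 [0.0343 0.0006 0.095 ]
285 [-0.0272  0.0005  0.095 ]
```

carry_out(
  steps=[0.002, 0, 0.03, 0, 0, 0, 1, 0.002, 0, 0.059, 0, 0, 0, 1, 0.002, 0, 0.059, 0, 0, 0, 0.5, 0.002, 0, 0.059, 0, 0, 0, 0.1, 0.002, 0, 0.059, 0, 0, 0, 0, 0.002, 0, 0.059, 0, 0, 0, 0, 0.002, 0, 0.059, 0, 0, 0, 0, 0.002, 0, 0.059, 0, 0, 0, 0, 0.002, 0, 0.059, 0, 0, 0, 0, 0.002, 0, 0.059, 0, 0, 0, 0, 0.002, 0, 0.059, 0, 0, 0, 0],
)

```text
time_s: 3.1
eef_pos: [0.6284, 0.1463, 0.3005]
eef_rot: [-0.0, 0.929, 0.371, 0.001]
wrist_force: [-4.4, 3.1, 7.0]
opening: 0.246
grasp_force: 58.5
```

carry_out(
  steps=[0, 0, 0, 0, 0, -0.07, 0, 0, 0, 0, 0, 0, -0.14, 0, 0, 0, 0, 0, 0, -0.21, 0, 0, 0, 0, 0, 0, -0.28, 0, 0, 0, 0, 0, 0, -0.35, 0, 0, 0, 0, 0, 0, -0.42, 0, 0, 0, 0, 0, 0, -0.49, 0, 0, 0, 0, 0, 0, -0.56, 0, 0, 0, 0, 0, 0, -0.63, 0, 0, 0, 0, 0, 0, -0.7, 0, 0, 0, 0, 0, 0, -0.77, 0, 0, 0, 0, 0, 0, -0.84, 0, 0, 0, 0, 0, 0, -0.91, 0, 0, 0, 0, 0, 0, -0.98, 0, 0, 0, 0, 0, 0, -1.05, 0, 0, 0, 0, 0, 0, -1.05, 0, 0, 0, 0, 0, 0, -1.05, 0],
)

```text
time_s: 4.8
eef_pos: [0.6274, 0.1466, 0.3005]
eef_rot: [-0.001, 0.617, 0.787, 0.0]
wrist_force: [-9.6, 2.9, 9.2]
opening: 0.248
grasp_force: 58.9
```

carry_out(
  steps=[0, 0, 0, 0, 0, -1.05, 0.5, 0, 0, 0, 0, 0, 0, 0.7, 0, 0, 0, 0, 0, 0, 1, 0, 0, 0, 0, 0, 0, 1, 0, 0, -0.04, 0, 0, 0, 1, 0, 0, -0.09, 0, 0, 0, 1, 0, 0, -0.12, 0, 0, 0, 1, 0, 0, -0.12, 0, 0, 0, 1],
)

```text
time_s: 5.6
eef_pos: [0.6299, 0.1455, 0.4252]
eef_rot: [0.004, 0.617, 0.787, 0.004]
wrist_force: [1.0, -0.1, -0.3]
opening: 1.002
grasp_force: 0.0
```

The first row of that call carried a stray turn (8.6° at most), so I'm checking where the turntable ended up.

Run:
```python
from h import *
o=ctrl.get_obs();im=snap('wrist','w3.png');Rm=rot(o['eef_rot']);print(o['eef_pos'],Rm.as_matrix().round(3))
t=snap('top','t3.png');s=snap('side','s3.png')
a=cv2.resize(t[125:215,225:335],(385,315));b=cv2.resize(s[115:225,265:355],(258,315))
lo=np.hstack([a,b]);hi=cv2.resize(im[60:330,160:480],(320,270))
hi=np.hstack([hi,np.zeros((270,323,3),np.uint8)])
cv2.imwrite('pics/c3.png',np.vstack([hi,lo])[:,:,::-1])
```

```text
[0.62986586 0.1454721  0.42524887] [[-0.239  0.971  0.011]
 [ 0.971  0.239  0.   ]
 [-0.002  0.011 -1.   ]]
```

View pics/c3.png

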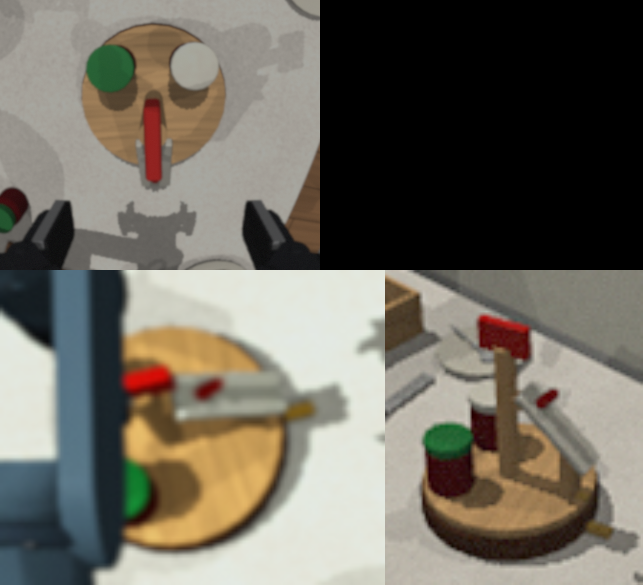

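The turntable sits over the pointer: the rest points right along the brass pointer in the top view, and the bar is vertical in the wrist view. Next, the board.

carry_out(
  steps=[-0.12, -0.086, 0, 0, 0, 0.7, 1, -0.12, -0.086, 0, 0, 0, 0.7, 1, -0.12, -0.086, 0, 0, 0, 0.7, 1, -0.359, -0.259, 0.225, 0, 0, 2.066, 1, -0.359, -0.259, 0.225, 0, 0, 2.066, 1, -0.359, -0.259, 0.225, 0, 0, 2.066, 1, -0.359, -0.259, 0.225, 0, 0, 2.066, 1, -0.359, -0.259, 0.225, 0, 0, 2.066, 1, -0.359, -0.259, 0.225, 0, 0, 2.066, 1, -0.359, -0.259, 0.225, 0, 0, 2.066, 1, -0.359, -0.259, 0.225, 0, 0, 2.066, 1, -0.359, -0.259, 0.225, 0, 0, 2.066, 1, -0.359, -0.259, 0.225, 0, 0, 2.066, 1, -0.359, -0.259, 0.225, 0, 0, 2.066, 1, -0.359, -0.259, 0.225, 0, 0, 2.066, 1, -0.359, -0.259, 0.225, 0, 0, 2.066, 1, -0.359, -0.259, 0.225, 0, 0, 2.066, 1, -0.359, -0.259, 0.225, 0, 0, 2.066, 1],
)

```text
time_s: 7.55
eef_pos: [0.4616, -0.2646, 0.1926]
eef_rot: [-0.0, 0.992, -0.127, -0.0]
wrist_force: [-0.5, -0.1, -0.2]
opening: 0.998
grasp_force: 0.0
```

Run:
```python
from h import *
o=ctrl.get_obs();im=snap('wrist','w4.png');Rm=rot(o['eef_rot']);print(o['eef_pos'],o['q'].round(2));print(Rm.as_matrix().round(3))
h=cv2.cvtColor(im,cv2.COLOR_RGB2HSV);m=cv2.inRange(h,(3,90,60),(18,255,255))
cs,hi=cv2.findContours(m,cv2.RETR_CCOMP,cv2.CHAIN_APPROX_NONE)
for i,c in enumerate(cs):
    if cv2.contourArea(c)<150: continue
    P=np.array([Rm.inv().apply(plane('wrist',p,.012,o)-o['eef_pos'])[:2] for p in c[:,0]])*1000
    print(hi[0,i],c[:,0].mean(0).round(),[np.round(x,1) for x in cv2.minAreaRect(P.astype(np.float32))],P.mean(0).round(1))
```

```text
[ 0.4615923  -0.26455134  0.1926484 ] [-0.74  0.22  1.81 -0.    1.12  1.08]
[[ 0.968 -0.252 -0.   ]
 [-0.252 -0.968  0.   ]
 [-0.    -0.    -1.   ]]
[12 10 -1 -1] [299. 340.] [array([-161.3,  -19.5]), array([40.2, 60.2]), np.float64(53.0)] [-157.1  -19.2]
[19 17 -1 -1] [  7. 175.] [array([  21.8, -402.4]), array([205.1,  61.3]), np.float64(22.5)] [  34.8 -401.6]
[23 20 22 -1] [318. 185.] [array([9.5, 1. ]), array([156.1,  51.5]), np.float64(0.2)] [12.2  1. ]
[-1 -1 -1 21] [318. 123.] [array([66.1,  1.2]), array([20.5, 20.4]), np.float64(44.9)] [66.3  1.1]
[-1 23 25 -1] [466. 128.] [array([ 65.6, 133.2]), array([ 39.1, 119.4]), np.float64(30.8)] [ 66.8 130.9]
[-1 -1 -1 24] [434. 101.] [array([87.8, 97.2]), array([17.4, 16. ]), np.float64(85.9)] [87.8 97.2]
```

View pics/w4.png

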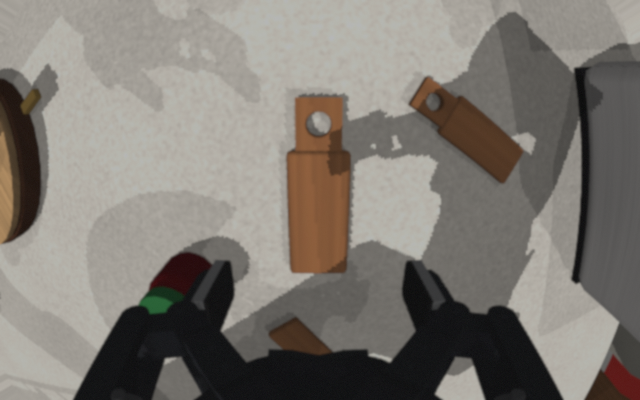

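Wrist view: the board lies straight along the tool x, with its hole at (318,123), and the fingers clear both sides. I'll use the visible inner tip corners, about (232,262) and (405,262), to find how far the open fingertips reach.

Run:
```python
from h import *
o=ctrl.get_obs();Rm=rot(o['eef_rot']);T=o['eef_pos']
for px in((217,261),(232,262),(405,262),(420,261)):
    a,d=ray('wrist',px,o);a=Rm.inv().apply(a-T);d=Rm.inv().apply(d)
    for x in (.011,0): print(px,x,(a+d*(x-a[0])/d[0]).round(4))
p=Rm.inv().apply(plane('wrist',(160,302),.078,o)-T);print('lid',p)
```

```text
(217, 261) 0.011 [ 0.011  -0.0477  0.0572]
(217, 261) 0 [ 0.     -0.0552  0.0767]
(232, 262) 0.011 [ 0.011  -0.04    0.0568]
(232, 262) 0 [ 0.     -0.0463  0.0762]
(405, 262) 0.011 [0.011  0.0421 0.0568]
(405, 262) 0 [0.     0.0484 0.0761]
(420, 261) 0.011 [0.011  0.0498 0.0571]
(420, 261) 0 [0.     0.0574 0.0766]
lid [-0.06320343 -0.12718296  0.11479399]
```

carry_out(
  steps=[0.004, 0.001, 0.05, 0, 0, 0, 1, 0.004, 0.001, 0.1, 0, 0, 0, 1, 0.004, 0.001, 0.122, 0, 0, 0, 1, 0.004, 0.001, 0.122, 0, 0, 0, 0.8, 0.004, 0.001, 0.122, 0, 0, 0, 0.7, 0.004, 0.001, 0.122, 0, 0, 0, 0.6, 0.004, 0.001, 0.122, 0, 0, 0, 0.4, 0.004, 0.001, 0.122, 0, 0, 0, 0.2, 0.004, 0.001, 0.122, 0, 0, 0, 0.2, 0.004, 0.001, 0.122, 0, 0, 0, 0.2, 0.004, 0.001, 0.122, 0, 0, 0, 0.2],
)

```text
time_s: 8.7
eef_pos: [0.4665, -0.2677, 0.0729]
eef_rot: [0.001, 0.992, -0.128, 0.002]
wrist_force: [-0.3, -0.6, 7.6]
opening: 0.609
grasp_force: 65.9
```

carry_out(
  steps=[0, 0, -0.03, 0, 0, 0, 0.2, 0, 0, -0.08, 0, 0, 0, 0.2, 0, 0, -0.13, 0, 0, 0, 0.2, 0, 0, -0.18, 0, 0, 0, 0.2, 0, 0, -0.2, 0, 0, 0, 0.2, 0, 0, -0.2, 0, 0, 0, 0.2],
)

```text
time_s: 9.3
eef_pos: [0.4668, -0.268, 0.276]
eef_rot: [0.003, 0.992, -0.128, 0.004]
wrist_force: [1.1, 0.7, -1.5]
opening: 0.608
grasp_force: 65.1
```

Run:
```python
from h import *
o=ctrl.get_obs();print(o['eef_pos'],o['opening'],o['grasp_force'])
im=snap('wrist','w5.png');t=snap('top','t5.png');s=snap('side','s5.png')
Rm=rot(o['eef_rot'])
h=cv2.cvtColor(im,cv2.COLOR_RGB2HSV);m=cv2.inRange(h,(3,90,40),(18,255,255))
cs,hi=cv2.findContours(m,cv2.RETR_CCOMP,cv2.CHAIN_APPROX_NONE)
for i,c in enumerate(cs):
    if hi[0,i,3]>=0 and cv2.contourArea(c)>150:
        ce=c[:,0].mean(0); print('hole px',ce,cv2.contourArea(c),(Rm.inv().apply(plane('wrist',ce,o['eef_pos'][2]-.061,o)-o['eef_pos'])))
def red(im,box):
    h=cv2.cvtColor(im,cv2.COLOR_RGB2HSV);m=cv2.inRange(h,(0,130,60),(8,255,255))|cv2.inRange(h,(170,130,60),(180,255,255))
    x0,y0,x1,y1=box;N,l,st,ce=cv2.connectedComponentsWithStats(m[y0:y1,x0:x1])
    for i in range(1,N):
        if st[i,4]>8: 
            ys,xs=np.where(l==i);v=np.c_[xs,ys];w=cv2.minAreaRect(v.astype(np.float32));print(st[i,4],ce[i]+[x0,y0],(np.array(w[0])+[x0,y0]).round(1),np.round(w[1],1),round(w[2],1),(cv2.boxPoints(w)+[x0,y0]).round(1).tolist())
print('top');red(t,(240,130,320,210));print('side');red(s,(280,110,345,200))
a=cv2.resize(t[140:200,240:320],(400,300),interpolation=cv2.INTER_CUBIC);b=cv2.resize(s[115:190,280:355],(300,300),interpolation=cv2.INTER_CUBIC)
c=cv2.resize(im,(700,437))[:290]
cv2.imwrite('pics/c5.png',np.vstack([np.hstack([a,b]),c])[:,:,::-1])
```

```text
[ 0.46684179 -0.26798729  0.2759652 ] 0.6079327205328182 65.06367444992065
hole px [317.80152672 151.26717557] 1681.5 [0.06193507 0.00074717 0.06152202]
hole px [402.7804878  108.65853659] 168.5 [0.08095605 0.03680421 0.06183947]
top
142 [262.9084507 157.       ] [262.7 157.3] [ 7.7 22. ] 74.7 [[251.0, 156.4], [272.3, 150.7], [274.3, 158.1], [253.1, 163.9]]
24 [284.         158.66666667] [284.1 158.7] [3.1 6.7] 63.4 [[280.4, 158.8], [286.4, 155.8], [287.8, 158.6], [281.8, 161.6]]
side
84 [304.45238095 139.80952381] [305.2 140.6] [19.7  7.2] 26.6 [[294.8, 139.4], [298.0, 133.0], [315.6, 141.8], [312.4, 148.2]]
23 [320.73913043 159.60869565] [320.8 159.3] [2.8 7.8] 45.0 [[317.0, 161.0], [322.5, 155.5], [324.5, 157.5], [319.0, 163.0]]
34 [298.23529412 170.20588235] [298.  171.5] [9. 6.] 90.0 [[295.0, 167.0], [301.0, 167.0], [301.0, 176.0], [295.0, 176.0]]
86 [285.26744186 186.03488372] [285.5 186. ] [12. 11.] 90.0 [[280.0, 180.0], [291.0, 180.0], [291.0, 192.0], [280.0, 192.0]]
```

View pics/c5.png

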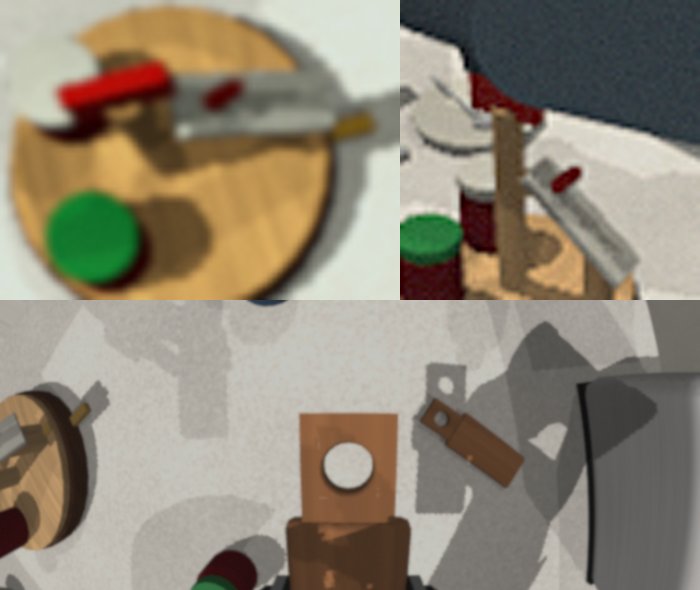

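Crops: in the top view the peg is at (284,158.7) and the bar runs 251–274. In the side view the peg is at (320.8,159.4). The board is held straight, with its hole visible ahead of the fingers. Now I'll work out the rest frame and the tool moves.

```bash
cat > rest.py <<'E'
from h import *
def frame(az,org):
    out=np.array([np.cos(az),np.sin(az),0]);up=np.array([0,0,1.]);c,s=np.cos(np.radians(42)),np.sin(np.radians(42))
    x=-out*c+up*s; z=out*s+up*c
    return np.c_[x,np.cross(z,x),z],np.array(org)
H=np.array([.062,.0008,.073])  # hole centre on the underside, tool frame
def goal(F,org,d):  # underside-hole at d above the face on peg axis
    Rt=np.c_[F[:,0],-F[:,1],-F[:,2]]
    return Rt, org+F[:,2]*d-Rt@H
E
python3 - <<'E'
from rest import *
def tri(a,b):
    o1,d1=ray('top',a);o2,d2=ray('side',b);s=np.linalg.lstsq(np.c_[d1,-d2],o2-o1,rcond=None)[0];return (o1+s[0]*d1+o2+s[1]*d2)/2,np.linalg.norm(o1+s[0]*d1-o2-s[1]*d2)
pm,e=tri((284.05,158.7),(320.75,159.4));print('peg mid',pm,e)
hc=plane('top',(262.8,157.1),.259);print('handle',hc)
for a,b in (((251.9,160.2),(273.2,154.4)),): 
    v=plane('top',b,.262)-plane('top',a,.262);print('bar az',np.degrees(np.arctan2(v[1],v[0])),np.linalg.norm(v))
ax=np.array([.6255,.1433]);v=pm[:2]-ax;print('peg az',np.degrees(np.arctan2(v[1],v[0])),np.linalg.norm(v),'expect .0557, z .178')
o=ctrl.get_obs();Rm=rot(o['eef_rot'])
az=np.radians(-76)
org=np.r_[ax+.045*np.array([np.cos(az),np.sin(az)]),.166];F,_=frame(az,org);print('org',org,'pegmid pred',org+.016*F[:,2])
for d in (.15,.08,.0):
    Rt,p=goal(F,org,d);print(d,'tcp',p.round(4),'shift',Rm.inv().apply(p-o['eef_pos']).round(4),'rv',(Rm.inv()*R.from_matrix(Rt)).as_rotvec().round(3))
E
```

```text
peg mid [0.64077374 0.0933571  0.17558172] 0.0021682284249292102
handle [0.62608406 0.14220508 0.259     ]
bar az -74.04419266425563 0.061537787428162995
peg az -72.99510523972752 0.052226241358404556 expect .0557, z .178
org [0.63638649 0.09963669 0.166     ] pegmid pred [0.63897652 0.08924862 0.17789032]
0.15 tcp [ 0.6829 -0.09    0.2902] shift [ 0.1664 -0.2257 -0.0207] rv [ 0.751  0.447 -1.964]
0.08 tcp [ 0.6715 -0.0446  0.2382] shift [ 0.1441 -0.2667  0.0314] rv [ 0.751  0.447 -1.964]
0.0 tcp [0.6586 0.0073 0.1788] shift [ 0.1185 -0.3136  0.0909] rv [ 0.751  0.447 -1.964]
```

carry_out(
  steps=[0.166, -0.226, -0.02, 0.751, 0.447, -1.964, 0.2, 0.166, -0.226, -0.02, 0.751, 0.447, -1.964, 0.2, 0.166, -0.226, -0.02, 0.751, 0.447, -1.964, 0.2, 0.166, -0.226, -0.02, 0.751, 0.447, -1.964, 0.2, 0.166, -0.226, -0.02, 0.751, 0.447, -1.964, 0.2, 0.166, -0.226, -0.02, 0.751, 0.447, -1.964, 0.2, 0.166, -0.226, -0.02, 0.751, 0.447, -1.964, 0.2, 0.166, -0.226, -0.02, 0.751, 0.447, -1.964, 0.2, 0.166, -0.226, -0.02, 0.751, 0.447, -1.964, 0.2, 0.166, -0.226, -0.02, 0.751, 0.447, -1.964, 0.2, 0.166, -0.226, -0.02, 0.751, 0.447, -1.964, 0.2, 0.166, -0.226, -0.02, 0.751, 0.447, -1.964, 0.2, 0.166, -0.226, -0.02, 0.751, 0.447, -1.964, 0.2, 0.166, -0.226, -0.02, 0.751, 0.447, -1.964, 0.2, 0.166, -0.226, -0.02, 0.751, 0.447, -1.964, 0.2, 0.166, -0.226, -0.02, 0.751, 0.447, -1.964, 0.2, 0.166, -0.226, -0.02, 0.751, 0.447, -1.964, 0.2, 0.166, -0.226, -0.02, 0.751, 0.447, -1.964, 0.2, 0.166, -0.226, -0.02, 0.751, 0.447, -1.964, 0.2],
)

```text
time_s: 11.35
eef_pos: [0.683, -0.0901, 0.2908]
eef_rot: [-0.281, 0.575, 0.736, 0.221]
wrist_force: [-1.1, 1.1, -0.9]
opening: 0.607
grasp_force: 65.0
```

Run:
```python
from rest import *
o=ctrl.get_obs();im=snap('wrist','w6.png');Rm=rot(o['eef_rot']);print(o['eef_pos'],o['q'].round(2),o['opening'],o['grasp_force'])
az=np.radians(-76);ax=np.array([.6255,.1433]);org=np.r_[ax+.045*np.array([np.cos(az),np.sin(az)]),.166];F,_=frame(az,org);Rt,p=goal(F,org,.15)
print('err',p-o['eef_pos'],(Rm.inv()*R.from_matrix(Rt)).as_rotvec())
t=snap('top','t6.png')[140:200,240:360]
cv2.imwrite('pics/c6.png',np.vstack([im,cv2.resize(t,(400,200)) if 0 else np.hstack([cv2.resize(t,(400,200)),np.zeros((200,240,3),np.uint8)])])[:,:,::-1])
```

```text
[ 0.68296746 -0.0900717   0.29079616] [-0.49  0.66  1.11  0.55  1.86 -0.7 ] 0.6074577351232496 65.04278540611267
err [-1.12016845e-04  2.47345605e-05 -5.60961610e-04] [0.00096682 0.00175331 0.00040542]
```

View pics/c6.png

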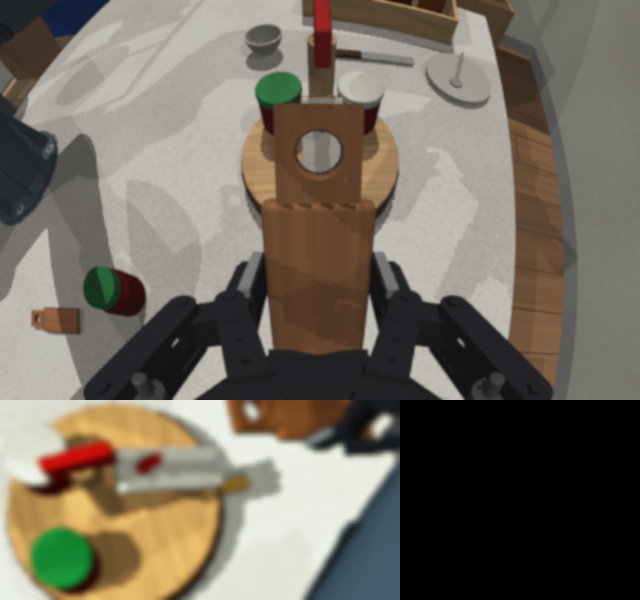

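The board is held along the rest's direction and the handle is centred beyond it at column 322. Moving in to 45 mm lets me see the peg tip through the hole.

carry_out(
  steps=[0, 0, 0.03, 0, 0, 0, 0.2, 0, 0, 0.06, 0, 0, 0, 0.2, 0, 0, 0.09, 0, 0, 0, 0.2, 0, 0, 0.105, 0, 0, 0, 0.2, 0, 0, 0.105, 0, 0, 0, 0.2, 0, 0, 0.105, 0, 0, 0, 0.2],
)

```text
time_s: 12.05
eef_pos: [0.6668, -0.0226, 0.2137]
eef_rot: [-0.281, 0.575, 0.736, 0.221]
wrist_force: [0.3, -0.2, -0.9]
opening: 0.609
grasp_force: 65.0
```

Run:
```python
from rest import *
o=ctrl.get_obs();im=snap('wrist','w7.png');Rm=rot(o['eef_rot']);print(o['eef_pos'])
t=snap('top','t7.png')[130:210,240:340];s=snap('side','s7.png')[110:230,270:390]
a=cv2.resize(im[100:260,200:440],(600,400),interpolation=cv2.INTER_CUBIC)
b=np.hstack([cv2.resize(t,(250,200)),cv2.resize(s,(200,200)),np.zeros((200,150,3),np.uint8)])
cv2.imwrite('pics/c7.png',np.vstack([a,b])[:,:,::-1])
h=cv2.cvtColor(im,cv2.COLOR_RGB2HSV);m=cv2.inRange(h,(0,150,40),(5,255,255))|cv2.inRange(h,(168,130,40),(180,255,255))
N,_,st,ce=cv2.connectedComponentsWithStats(m)
for i in range(1,N):
    if st[i,4]>10: print(st[i],ce[i].round(1))
# tool-frame ray offsets at plane of peg tip (tool z=.073+.013)
for px in [c for i,c in enumerate(ce) if i and st[i,4]>10]:
    a,d=ray('wrist',px,o);a=Rm.inv().apply(a-o['eef_pos']);d=Rm.inv().apply(d);print((a+d*(.086-a[2])/d[2]).round(4))
```

```text
[ 0.66680743 -0.02258581  0.21371889]
[ 311    0   29   45 1218] [324.9  20.9]
[242 109  31  38 792] [259.5 127.5]
[364 109  33  36 823] [377.5 126.3]
[314 131  22  17 282] [323.6 139.1]
[  64  314   43   52 1028] [ 84.2 335.8]
[0.1221 0.0039 0.086 ]
[ 0.0679 -0.029   0.086 ]
[0.0685 0.0305 0.086 ]
[0.0616 0.0033 0.086 ]
[-0.0967 -0.2077  0.086 ]
```

View pics/c7.png

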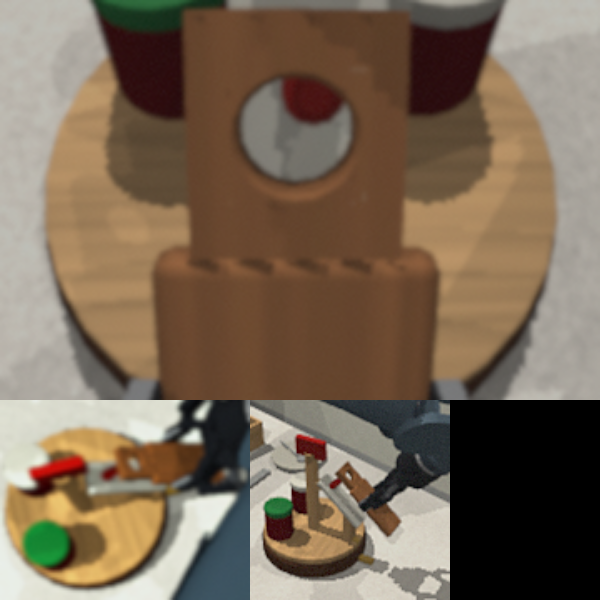

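Through the hole the peg is at full-frame columns 313–338 with its lower edge at row ~149.6. It's up and right of the hole centre, so a small correction is needed.

Run:
```python
from rest import *
o=ctrl.get_obs();Rm=rot(o['eef_rot'])
im=cv2.imread('pics/w7.png')
def tp(px,z):
    a,d=ray('wrist',px,o);a=Rm.inv().apply(a-o['eef_pos']);d=Rm.inv().apply(d);return (a+d*(z-a[2])/d[2]).round(4)
print('peg bottom',tp((325.6,149.6),.094),'L',tp((313.2,135),.094),'R',tp((338.2,135),.094))
print('hole rim top surf: L R T B',[tp(((200+x/2.5),100+y/2.5),.061) for x,y in ((237,127),(355,127),(296,73),(296,186))])
# handle in tool frame and its image: 
for c in ((324.9,30),): 
    a,d=ray('wrist',c,o);print('handle ray at tool x=.12..',tp(c,.086))
hsv=cv2.cvtColor(im,cv2.COLOR_BGR2HSV);m=cv2.inRange(hsv,(0,150,40),(5,255,255))|cv2.inRange(hsv,(168,130,40),(180,255,255))
for r in (3,10,20,30,40): print(r,np.where(m[r])[0][[0,-1]])
```

```text
peg bottom [0.055  0.0046 0.094 ] L [ 0.0629 -0.002   0.094 ] R [0.0629 0.0112 0.094 ]
hole rim top surf: L R T B [array([ 0.0594, -0.0094,  0.061 ]), array([0.0594, 0.0107, 0.061 ]), array([0.0686, 0.0007, 0.061 ]), array([0.0491, 0.0007, 0.061 ])]
handle ray at tool x=.12.. [0.1172 0.0039 0.086 ]
3 [311 339]
10 [311 339]
20 [311 339]
30 [312 338]
40 [312 337]
```

carry_out(
  steps=[0.0025, 0.004, 0, 0, 0, 0, 0.2, 0.0025, 0.004, 0.008, 0, 0, 0, 0.2, 0.0025, 0.004, 0.014, 0, 0, 0, 0.2, 0.0025, 0.004, 0.02, 0, 0, 0, 0.2, 0.0025, 0.004, 0.025, 0, 0, 0, 0.2, 0.0025, 0.004, 0.025, 0, 0, 0, 0.2],
)

```text
time_s: 12.8
eef_pos: [0.6651, -0.0023, 0.1948]
eef_rot: [-0.282, 0.574, 0.736, 0.22]
wrist_force: [-0.8, -0.7, -1.8]
opening: 0.616
grasp_force: 65.1
```

Run:
```python
from rest import *
o=ctrl.get_obs();im=snap('wrist','w8.png')
s=snap('side','s8.png')[130:210,280:380]
a=cv2.resize(im[80:240,200:440],(600,400),interpolation=cv2.INTER_CUBIC)
cv2.imwrite('pics/c8.png',np.vstack([a,np.hstack([cv2.resize(s,(250,200)),np.zeros((200,350,3),np.uint8)])])[:,:,::-1])
print(o['wrist_force'],o['torque'])
```

```text
[-0.78426731 -0.72634385 -1.80024602] [-0.39196163 -0.07427997 -0.03044588]
```

View pics/c8.png

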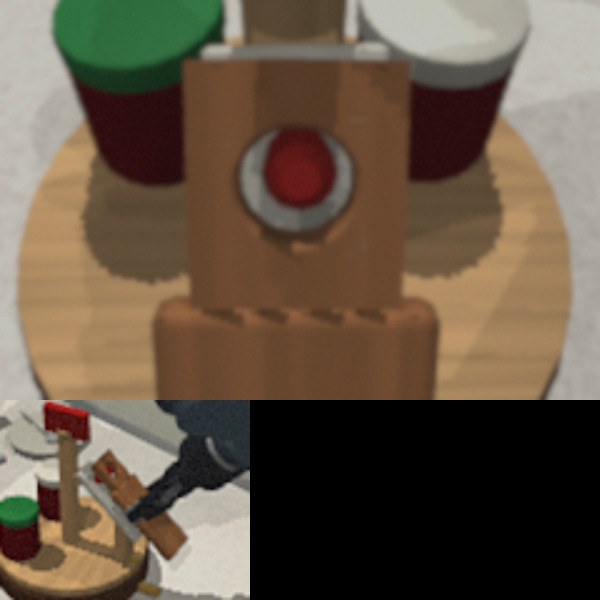

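The peg is now in the hole and centred laterally; at (299,172) it touches nothing. Pushing on gently.

carry_out(
  steps=[0.001, 0, 0.005, 0, 0, 0, 0.2, 0.001, 0, 0.009, 0, 0, 0, 0.2, 0.001, 0, 0.013, 0, 0, 0, 0.2, 0.001, 0, 0.016, 0, 0, 0, 0.2, 0.001, 0, 0.016, 0, 0, 0, 0.2],
)

```text
time_s: 13.4
eef_pos: [0.6626, 0.0084, 0.184]
eef_rot: [-0.282, 0.575, 0.736, 0.22]
wrist_force: [0.4, -0.7, -1.9]
opening: 0.608
grasp_force: 65.1
```

carry_out(
  steps=[0, 0, 0.002, 0, 0, 0, 0.2, 0, 0, 0.004, 0, 0, 0, 0.2, 0, 0, 0.004, 0, 0, 0, 0.2],
)

```text
time_s: 13.7
eef_pos: [0.6621, 0.0107, 0.1814]
eef_rot: [-0.282, 0.575, 0.736, 0.221]
wrist_force: [-0.1, -0.3, -1.0]
opening: 0.611
grasp_force: 65.1
```

carry_out(
  steps=[0, 0, 0.002, 0, 0, 0, 0.2, 0, 0, 0.004, 0, 0, 0, 0.2, 0, 0, 0.004, 0, 0, 0, 0.2],
)

```text
time_s: 14.0
eef_pos: [0.6624, 0.0118, 0.1804]
eef_rot: [-0.28, 0.575, 0.737, 0.221]
wrist_force: [-0.7, -6.0, 6.2]
opening: 0.612
grasp_force: 66.0
```

Contact with the rest at about 8 N. Release, then back off along the peg axis.

carry_out(
  steps=[0, 0, 0, 0, 0, 0, 0.65, 0, 0, 0, 0, 0, 0, 0.75, 0, 0, 0, 0, 0, 0, 0.9, 0, 0, 0, 0, 0, 0, 1, 0, 0, 0, 0, 0, 0, 1, 0, 0, 0, 0, 0, 0, 1, 0, 0, -0.02, 0, 0, 0, 1, 0, 0, -0.06, 0, 0, 0, 1, 0, 0, -0.1, 0, 0, 0, 1, 0, 0, -0.14, 0, 0, 0, 1, 0, 0, -0.14, 0, 0, 0, 1, 0, 0, -0.14, 0, 0, 0, 1],
)

```text
time_s: 15.2
eef_pos: [0.6844, -0.0784, 0.2834]
eef_rot: [-0.28, 0.575, 0.736, 0.221]
wrist_force: [0.6, 0.2, -0.1]
opening: 1.001
grasp_force: 0.0
```

Run:
```python
from rest import *
o=ctrl.get_obs();im=snap('wrist','w9.png')
s=snap('side','s9.png')[110:230,270:390];t=snap('top','t9.png')[120:220,230:350]
a=cv2.resize(im[20:220,200:440],(360,300))
cv2.imwrite('pics/c9.png',np.hstack([a,cv2.resize(s,(300,300),interpolation=cv2.INTER_CUBIC)])[:,:,::-1])
print(o['wrist_force'],o['time_s'])
```

```text
[ 0.63889476  0.22920826 -0.06542089] 15.2
```

View pics/c9.png

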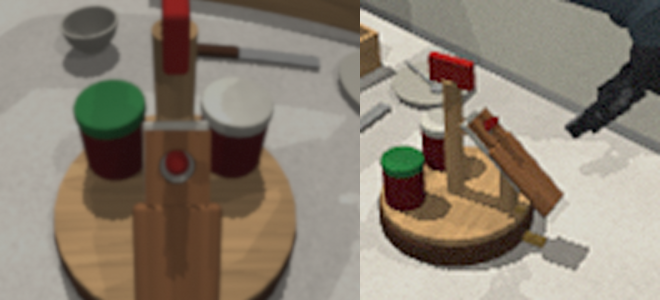

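The board hangs on the peg, parallel to the rest. Contact came within 1 mm of the predicted home depth, the peg projects through the hole, and the gripper is well clear. Handing in.

```bash
python3 -c "
from bench import ctrl
print(ctrl.hand_in())"
```

```text
the job is handed in; nothing more can be done
None
```

I turned the stand one click so the rest is over the pointer and hung the largest board on the peg, flat on the rest as far as the last pictures show. I handed the job in at about 15 s; no verdict came back.

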